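Switch the dark chocolate melter from melt to hold

ROBOT

A 6-joint arm with a two-finger parallel gripper is mounted at the origin on the work surface. World frame = base frame: x ahead of the robot, y to its left, z up, the work surface at z = 0. Lengths are in m, angles in rad, forces in N, time in s.
With the tool pointing down it reaches from about 0.25 to 0.725 m from the base axis. Payload 4 kg.
Tool frame: the origin (TCP) lies on the centre line of the jaws, within the pads' length; the fingertips stand 17 mm ahead of it and the grasp point (between the pads) lies 2 mm behind it; z points along the fingers, y is the line along which they close (so a half turn about z gives the same grasp; the last joint's range is limited). The gripper opens to 85 mm and grips with 20 to 120 N. Pads are 22 mm wide; open, the fingers measure 114 mm over their backs; the gripper's body (76 mm by 85 mm) begins 54 mm behind the grasp point. The pads swing forward as they close: fully open they stand 13 mm farther back than shut.
Start: joints at [1.273, 0.241, 0.005, 1.335, 0, 1.571], TCP at [0.147, 0.478, 0.248] pointing down, gripper open.
Joint ranges: [-2.72, 2.72], [-1.05, 1.87], [-1.09, 1.28], [-1.99, 2.15], [-1.42, 1.44], [-3.14, 3.14]. Speed limits (rad/s): [2.79, 2.79, 3.14, 3.14, 3.14, 3.14].

INTERFACE

Orientations are given as a unit quaternion [x, y, z, w].
In Python, from workcell import get_obs, imaging, order gives the robot as it stands.
- The arm moves only by the tool apply_moves, never from a script. Its argument "targets" is a list that holds one entry, the list of rows, each a list of 5 numbers: the shift along the world's x, y, z in units of 40 mm (1.0 is 40 mm), then the turn about the world's z in degrees, then the gripper command: -1 is shut, 1 is fully open, values between are in proportion. In form: [[[dx, dy, dz, turn, fingers], ...]]. A call has 1 to 8 rows; each row shifts and turns the commanded pose from where the row before left it; what a row does not reach is not made up. A row lasts 1/12 s, in which the tool goes at most 41.7 mm and 7.16 degrees, less where a joint would pass 70% of its speed; a pose out of reach is approached as far as the arm can. A call is refused whole if a number of a shift passes 1 or a number of a turn 7.16, either way. A call with a gripper value outside its range is refused whole. The fingers move at their own pace and stop on an object; the grip force is fixed at half the most. Time passes only in rows, so rows that do not move let the fingers close. It gives the time, the measured TCP pose, the force, the opening and the grip force at its end, in the units of the state.
- get_obs(): the state, without advancing time (a new reading comes with each control period).
- imaging.camera(name): name is "side" or "top" or "wrist"; returns (picture, depth): 420x560x3 uint8, blue, green, red; 420x560 float32, m along the optical axis (not along the pixel's ray), 0 where there is no reading.
- imaging.get_calibration(name): a dict with "camera_matrix" (3x3 intrinsics, pixels), "eye" and "rotation" of the camera in the world; the wrist camera has in their place "hand_eye" (4x4, takes a point from camera to tool coordinates, whose origin is the TCP and whose axes are the flange's). Camera axes: x right, y down, z forward; pixel columns grow to the right and rows downward; lengths in m; the calibration is good to about 2 mm. A picture is of the moment at which its call begins: read the wrist's pose just before it. get_calibration takes no time and is no camera call.
- order.job_done(): hands the job in; it is judged then, once.
The state is a dict: "clock": time; "joint_pos": joint angles; "joint_vel": joint speeds; "tau": joint torques, N m; "eef_pos": TCP position; "tool_rot": TCP orientation; "ft_force": force on the tool from outside, world axes, zero at the start; "ft_torque": the same for the moment, N m; "grip_width": finger opening in m; "grasp_force": force on a finger pad.
Only numpy, scipy, OpenCV 4.12 (cv2) and the standard library are available. Lean on these libraries where they do the work, as an engineer would, in place of code of your own. Each camera call takes 0.05 s, during which the arm holds its last target. There are 200 camera calls.

TASK

The dark chocolate has melted. On the melter with the dark brown lid, pull the sprung selector knob straight up out of its notch, turn it so that its pointer moves from the red mark to the green mark, and let it drop fully home in the green notch, then let go. Leave the selector knob of the other melter (caramel lid) as it is.

Things in the scene. Friction and masses are not known exactly. Their poses are not given: they have to be found in the camera images.
- dark_grip (a point): Grip point of the black knob on the dark-brown-lidded melter: on its upright axis, 12 mm under the top of its bar (46 long along x, 16 thick along y, 38 high: pinch across y). Axes turn with the knob, z up. A yellow pointer arm (12 wide) reaches 46 mm along -x, 18 to 26 mm below the point; its 8 mm steel pin stands in a ring of aluminium teeth (radius 44), tops 30 mm below the point when down.
- dark_turn (a joint): That knob's turn, rad, anticlockwise from above positive. 0: pointer at the red mark (start, within 0.1), +1.05 green, -1.05 blue; stops at +-1.25. Marks: 18 mm discs on the deck 59 mm from the axis. A seated pin has 0.1 rad play; sloping notch mouths draw it in if let go within 0.2 rad of a mark; elsewhere it stays up on the teeth. Turns almost freely when lifted.
- dark_lift (a joint): How far that knob is pulled up, m: 0 fully down in a notch, pin clear of the teeth above 0.013, stop at 0.020. A spring pulls it down, 6 N when down, 9 N at the top, so it drops when let go. Each melter is white, fixed: front shelf 70 mm high, knob axis 75 mm in front of the tank part (220 wide), whose coloured lid's grip tops out at 140 mm.
- milk_pointer (a point): End of the yellow pointer arm, on its middle, 38 mm from the turning axis and 22 mm above the shelf, of the same kind of selector knob on the other melter (caramel lid); to be left alone. z up, the pointer points along -x, so the knob's axis lies 38 mm along +x.

How it is judged:
By the outcome, as a careful person would: the job done as asked, in the order asked, and still so for the second after the job is handed in, with the robot touching nothing.
It also fails if it takes over 35 s, if anything falls off the work surface, if the arm or the gripper's body presses on something with over 40 N, if the wrist force passes 120 N, or if a joint passes its speed limit or range.

## Working session

There is one attempt and no reset: what is moved stays moved. The work goes in short steps, Python scripts to look and compute and a tool call to move; the robot and the scene stay as the last step left them, time stands still between calls to the robot, and variables do not carry over. Pictures are saved under pics/ and viewed, at most 10 in all, crops included, and the job is handed in when it is done.

Besides the shell and the picture viewer there is one more tool, called after ">>>" by a JSON object that holds its "name" and its "arguments", one argument or row to a line. apply_moves: Moves the arm, as the interface text tells. Its arguments: {"type":"object","properties":{"targets":{"type":"array","items":{"type":"array","items":{"type":"array","items":{"type":"number"}}}}},"required":["targets"]}

```bash
mkdir -p pics
cat > h.py <<'E'
import numpy as np, cv2
from workcell import get_obs, imaging, order
from scipy.spatial.transform import Rotation as R
def cam(n):
    o=get_obs(); p,d=imaging.camera(n); c=imaging.get_calibration(n)
    K=np.array(c["camera_matrix"])
    if n=="wrist":
        T=np.eye(4);T[:3,:3]=R.from_quat(o["tool_rot"]).as_matrix();T[:3,3]=o["eef_pos"]
        T=T@np.array(c["hand_eye"]); Rm,e=T[:3,:3],T[:3,3]
    else: Rm,e=np.array(c["rotation"]),np.array(c["eye"])
    return p,d,K,Rm,e
def world(d,K,Rm,e):
    v,u=np.mgrid[:420,:560]
    r=np.stack([(u-K[0,2])/K[0,0],(v-K[1,2])/K[1,1],np.ones(u.shape)],-1)*d[...,None]
    return r@Rm.T+e
def ray(u,v,K,Rm,e,z):
    r=Rm@np.linalg.solve(K,[u,v,1]); return e+r*(z-e[2])/r[2]
E
python3 - <<'E'
from h import *
o=get_obs();print({k:np.round(v,3) for k,v in o.items()})
ps=[]
for n in("top","side"):
    p,d,K,Rm,e=cam(n);print(n,np.round(e,3),np.round(Rm,2).tolist(),K[0,0]);cv2.imwrite(f"pics/{n}0.png",p);np.savez(f"{n}0.npz",p=p,d=d,K=K,Rm=Rm,e=e)
E
```

```text
{'clock': np.float64(0.0), 'joint_pos': array([ 1.273,  0.241,  0.004,  1.335, -0.   ,  1.571]), 'joint_vel': array([ 0.   , -0.002, -0.002, -0.   ,  0.001, -0.   ]), 'tau': array([ 2.0000e-03, -3.7232e+01,  2.5241e+01,  1.7000e-02,  0.0000e+00,
        0.0000e+00]), 'eef_pos': array([0.147, 0.477, 0.247]), 'tool_rot': array([ 0.148,  0.989, -0.001, -0.   ]), 'ft_force': array([0.353, 0.598, 0.452]), 'ft_torque': array([-0.045,  0.066, -0.026]), 'grasp_force': np.float64(0.0), 'grip_width': np.float64(0.085)}
top [0.45  0.005 0.777] [-0.7, 0.71, -0.05, 0.02] 390.6175078936259
side [0.34  0.473 0.562] [-0.16, 0.89, -0.43, 0.08] 390.6254347179744
```

View pics/top0.png

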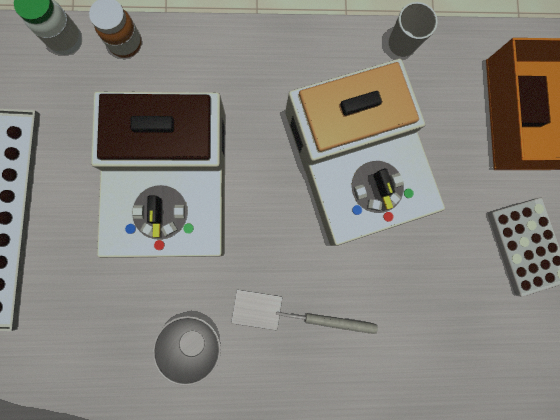

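View pics/side0.png

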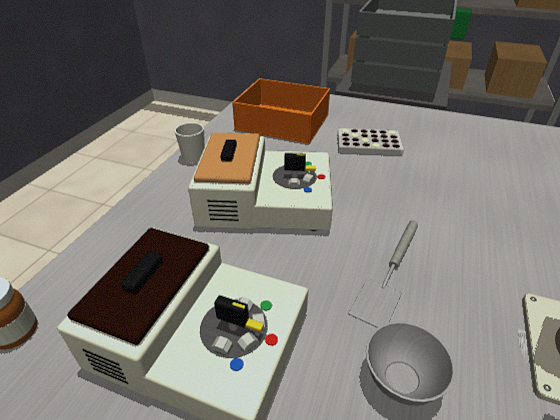

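Top view: the dark melter's marks are blue (130,229), red (159,245) and green (188,228), with the black bar near (154,209). The caramel melter is at right, clear of it. Next I locate the marks, knob top and yellow arm.

```bash
sed -i 's/Rm,e=np.array(c\["rotation"\]),/Rm,e=R.from_quat(c["rotation"]).as_matrix(),/' h.py
python3 - <<'E'
from h import *
for n,box in(("top",(100,170,220,255)),("side",(170,270,310,380))):
    f=np.load(n+"0.npz");p,d,K,e=f["p"],f["d"],f["K"],f["e"];Rm=R.from_quat(f["Rm"]).as_matrix()
    W=world(d,K,Rm,e);h=cv2.cvtColor(p,cv2.COLOR_BGR2HSV).astype(int)
    B=np.zeros(d.shape,bool);B[box[1]:box[3],box[0]:box[2]]=1
    s=(h[...,1]>140)&(h[...,2]>80)&B;H=h[...,0]
    pts={}
    for c,m in dict(red=(H<8)|(H>172),green=(H>45)&(H<85),blue=(H>100)&(H<130),yellow=(H>22)&(H<34)).items():
        m=s&m;v,u=np.nonzero(m);q=ray(u.mean(),v.mean(),K,Rm,e,.070 if c!="yellow" else .096)
        pts[c]=q;print(n,c,m.sum(),u.mean().round(1),v.mean().round(1),q.round(4),"depth",np.median(W[m],0).round(4))
    # circle centre: 59mm from marks; angles -1.05,0,1.05
    P=np.array([pts[c][:2] for c in("red","green","blue")])
    mid=(P[1]+P[2])/2; a=P[0]-mid; print(" rg",np.linalg.norm(P[0]-P[1]),"bg",np.linalg.norm(P[2]-P[1]))
    bg=P[1]-P[2];nrm=np.array([-bg[1],bg[0]])/np.linalg.norm(bg);nrm*=np.sign(nrm@a)
    C=P.mean(0)-nrm*.059*(1+2*np.cos(1.05))/3;print(" axis",C.round(4),"red dir deg",np.degrees(np.arctan2(*nrm[::-1])).round(2))
    k=B&(h[...,2]<60)&(W[...,2]>.10)&(np.hypot(*(W[...,:2]-C).transpose(2,0,1))<.045)
    w=W[k];z=np.percentile(w[:,2],[50,90,98]);print(" black",k.sum(),z.round(4))
    t=w[w[:,2]>z[1]-.005];r=cv2.minAreaRect((t[:,:2]*1000).astype(np.float32));print(" bar top",r)
    pe=pts["yellow"][:2]-C;print(" pointer deg",np.degrees(np.arctan2(pe[1],pe[0])))
    sh=B&(np.abs(W[...,2]-.07)<.01)&(h[...,1]<40)&(h[...,2]>150);print(" shelf z",np.median(W[sh][:,2]))
E
```

```text
top red 72 158.8 244.5 [0.4625 0.185  0.07  ] depth [0.4625 0.1842 0.0717]
top green 13 187.5 226.5 [0.4942 0.1346 0.07  ] depth [0.495  0.1338 0.0708]
top blue 70 129.8 228.2 [0.4921 0.2365 0.07  ] depth [0.4923 0.2355 0.0721]
top yellow 118 154.6 226.1 [0.4937 0.1861 0.096 ] depth [0.4905 0.1841 0.096 ]
 rg 0.059511519739770466 bg 0.10184047888723394
 axis [0.5221 0.1862] red dir deg -178.83
 black 307 [0.1243 0.1265 0.1274]
 bar top ((521.3602905273438, 184.28240966796875), (16.568891525268555, 45.31462860107422), 89.79656219482422)
 pointer deg -179.89988101901815
 shelf z 0.06968360582162514
side red 110 270.9 339.1 [0.4618 0.1844 0.07  ] depth [0.461  0.1863 0.0731]
side green 77 265.5 305.1 [0.4911 0.1331 0.07  ] depth [0.4901 0.1353 0.0732]
side blue 129 236.1 363.9 [0.4916 0.2357 0.07  ] depth [0.4905 0.2375 0.073 ]
side yellow 189 249.7 319.4 [0.4946 0.1816 0.096 ] depth [0.4901 0.1869 0.0973]
 rg 0.05909554409024282 bg 0.10256911957874476
 axis [0.5207 0.1842] red dir deg 179.74
 black 589 [0.1209 0.1275 0.1284]
 bar top ((518.8809814453125, 186.2316131591797), (44.548377990722656, 15.03506088256836), 0.31599557399749756)
 pointer deg -174.1593150030251
 shelf z 0.07119755181221799
```

Axis ≈ (0.521, 0.185), bar top z ≈ 0.126 and bar along x, so the grasp is at about z = 0.114. The gripper needs about +17° to close along y. Moving over the knob.

>>> {"name": "apply_moves", "arguments": {
  "targets": [
    [[0.8,-0.6,0,2.1,1],[0.8,-0.6,0,2.1,1],[0.8,-0.6,0,2.1,1],[0.8,-0.6,0,2.1,1],[0.8,-0.6,0,2.1,1],[0.8,-0.6,0,2.1,1],[0.8,-0.6,0,2.1,1],[0.8,-0.6,0,2.1,1]]
  ]
}}

```text
clock: 0.77
eef_pos: [0.4038, 0.2843, 0.248]
tool_rot: [0.001, 1.0, -0.0, -0.0]
ft_force: [0.4, 0.3, 0.2]
grip_width: 0.0855
grasp_force: 0.0
```

>>> {"name": "apply_moves", "arguments": {
  "targets": [
    [[0.8,-0.7,0,0,1],[0.8,-0.7,0,0,1],[0.8,-0.7,0,0,1],[0.5,-0.4,0,0,1],[0,0,0,0,1],[0,0,0,0,1]]
  ]
}}

```text
clock: 1.27
eef_pos: [0.5173, 0.1863, 0.2473]
tool_rot: [0.004, 1.0, -0.0, -0.001]
ft_force: [-0.4, -0.1, -0.5]
grip_width: 0.0856
grasp_force: 0.0
```

Run:
```python
from h import *
o=get_obs();print(o["clock"],o["eef_pos"].round(4),o["tool_rot"],o["joint_pos"].round(3));print(R.from_quat(o["tool_rot"]).as_matrix().round(3))
p,d,K,Rm,e=cam("wrist");cv2.imwrite("pics/w1.png",p)
h=cv2.cvtColor(p,cv2.COLOR_BGR2HSV).astype(int);H=h[...,0];s=(h[...,1]>140)&(h[...,2]>80)
for c,m in dict(red=(H<8)|(H>172),green=(H>45)&(H<85),blue=(H>100)&(H<130),yellow=(H>22)&(H<34)).items():
    v,u=np.nonzero(s&m)
    if len(u): print(c,len(u),u.mean().round(),v.mean().round(),ray(u.mean(),v.mean(),K,Rm,e,.07 if c!="yellow" else .096).round(4))
W=world(d,K,Rm,e);k=(h[...,2]<70)&(W[...,2]>.118)&(W[...,2]<.135)&(np.hypot(W[...,0]-.521,W[...,1]-.185)<.04)
w=W[k];print(k.sum(),cv2.minAreaRect((w[:,:2]*1000).astype(np.float32)),np.percentile(w[:,2],[10,50,90]))
```

```text
1.2667 [0.5173 0.1863 0.2473] [ 3.87257691e-03  9.99992067e-01 -1.72939605e-04 -9.16497927e-04] [0.346 0.342 0.141 1.372 0.    0.353]
[[-1.     0.008 -0.002]
 [ 0.008  1.    -0.   ]
 [ 0.002 -0.    -1.   ]]
red 238 280.0 142.0 [0.4614 0.1852 0.07  ]
green 11 228.0 173.0 [0.4924 0.1318 0.07  ]
blue 176 331.0 171.0 [0.4912 0.2363 0.07  ]
yellow 16 281.0 172.0 [0.4867 0.186  0.096 ]
797 ((520.02099609375, 184.73086547851562), (15.732865333557129, 45.076778411865234), 89.82251739501953) [0.12419964 0.12591948 0.12691351]
```

View pics/w1.png

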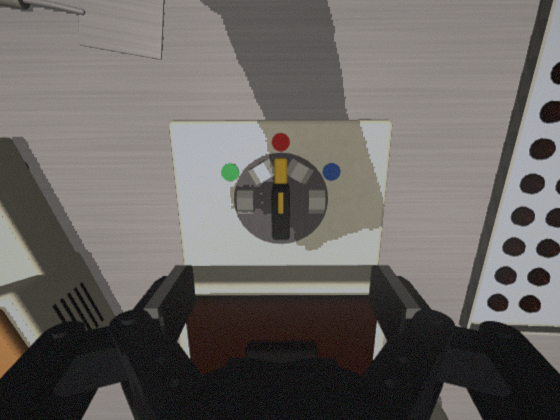

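Wrist view: bar centred at (281,205), pointer toward red (280,142), green (230,172). All agree with axis (0.5205, 0.185). Descend 134 mm and close.

>>> {"name": "apply_moves", "arguments": {
  "targets": [
    [[0.08,-0.03,-0.7,0,1],[0,0,-0.7,0,1],[0,0,-0.7,0,1],[0,0,-0.7,0,1],[0,0,-0.4,0,1],[0,0,-0.15,0,1],[0,0,0,0,1],[0,0,0,0,1]]
  ]
}}

```text
clock: 1.98
eef_pos: [0.5198, 0.1874, 0.115]
tool_rot: [0.002, 1.0, 0.0, 0.0]
ft_force: [-0.4, 0.7, 0.4]
grip_width: 0.0854
grasp_force: 0.0
```

>>> {"name": "apply_moves", "arguments": {
  "targets": [
    [[0,0,0,0,-1],[0,0,0,0,-1],[0,0,0,0,-1],[0,0,0,0,-1],[0,0,0,0,-1],[0,0,0,0,-1],[0,0,0,0,-1],[0,0,0,0,-1]]
  ]
}}

```text
clock: 2.65
eef_pos: [0.5202, 0.1856, 0.1149]
tool_rot: [0.003, 1.0, -0.001, 0.0]
ft_force: [-0.2, -5.1, 5.6]
grip_width: 0.0148
grasp_force: 59.1
```

Gripped. Centre y slightly and lift by about 16 mm.

>>> {"name": "apply_moves", "arguments": {
  "targets": [
    [[0,-0.04,0.1,0,-1],[0,0,0.1,0,-1],[0,0,0.1,0,-1],[0,0,0.12,0,-1],[0,0,0,0,-1],[0,0,0,0,-1],[0,0,0,0,-1]]
  ]
}}

```text
clock: 3.23
eef_pos: [0.5201, 0.1853, 0.1308]
tool_rot: [0.002, 1.0, 0.0, 0.0]
ft_force: [4.7, 3.0, -10.0]
grip_width: 0.015
grasp_force: 58.5
```

Run:
```python
from h import *
o=get_obs();print(o["eef_pos"].round(4),o["ft_force"].round(1),o["ft_torque"].round(2))
p,d,K,Rm,e=cam("side");W=world(d,K,Rm,e);h=cv2.cvtColor(p,cv2.COLOR_BGR2HSV).astype(int)
H=h[...,0];m=(h[...,1]>140)&(h[...,2]>80)&(H>22)&(H<34);m[:270]=0
print(m.sum(),np.percentile(W[m],[10,50,90],axis=0).round(4))
cv2.imwrite("pics/s2.png",cv2.resize(p[230:420,120:360],None,fx=3,fy=3))
```

```text
[0.5201 0.1853 0.1308] [  4.7   3.  -10. ] [ 0.7  -0.93 -0.03]
177 [[0.4763 0.1829 0.1085]
 [0.4883 0.187  0.1126]
 [0.5056 0.191  0.1435]]
```

View pics/s2.png

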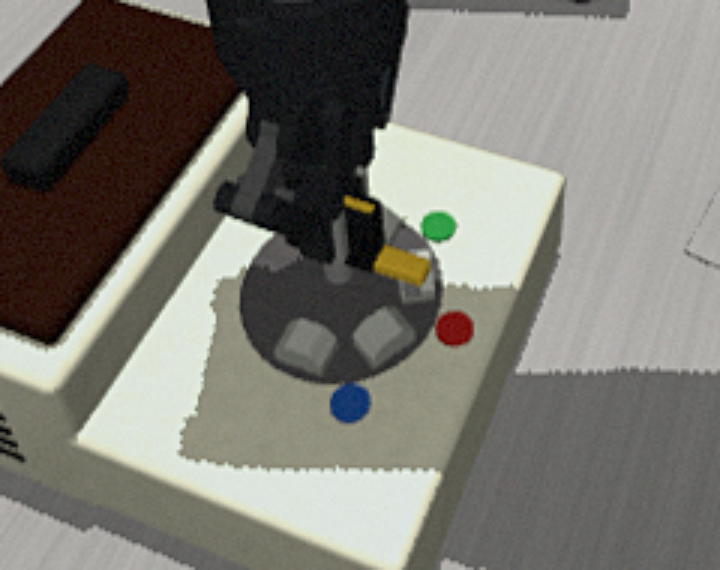

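Zoomed side view: the pointer, at (405,265) in the crop, is raised clear of the teeth, and the yellow arm went up 15 mm. Turn +60° to green.

>>> {"name": "apply_moves", "arguments": {
  "targets": [
    [[0,0,0,4,-1],[0,0,0,6,-1],[0,0,0,6,-1],[0,0,0,6,-1],[0,0,0,6,-1],[0,0,0,6,-1],[0,0,0,6,-1],[0,0,0,6,-1]]
  ]
}}

```text
clock: 3.95
eef_pos: [0.5203, 0.1844, 0.1308]
tool_rot: [-0.391, 0.92, -0.001, 0.0]
ft_force: [5.3, 0.3, -9.4]
grip_width: 0.0152
grasp_force: 58.6
```

>>> {"name": "apply_moves", "arguments": {
  "targets": [
    [[0,0,0,6,-1],[0,0,0,5,-1],[0,0,0,3,-1],[0,0,0,0,-1],[0,0,0,0,-1],[0,0,0,0,-1]]
  ]
}}

```text
clock: 4.45
eef_pos: [0.5205, 0.1842, 0.1309]
tool_rot: [-0.498, 0.867, -0.001, 0.0]
ft_force: [5.5, 0.7, -9.1]
grip_width: 0.0147
grasp_force: 58.7
```

Run:
```python
from h import *
o=get_obs();M=R.from_quat(o["tool_rot"]).as_matrix();print(o["eef_pos"].round(4),o["ft_force"].round(1),o["ft_torque"].round(2),"ang",np.degrees(np.arctan2(M[1,0],M[0,0])))
p,d,K,Rm,e=cam("side");W=world(d,K,Rm,e);h=cv2.cvtColor(p,cv2.COLOR_BGR2HSV).astype(int)
H=h[...,0];m=(h[...,1]>140)&(h[...,2]>80)&(H>22)&(H<34);m[:270]=0
print(m.sum(),np.percentile(W[m],[10,50,90],axis=0).round(4))
cv2.imwrite("pics/s3.png",cv2.resize(p[230:420,120:360],None,fx=3,fy=3))
```

```text
[0.5205 0.1842 0.1309] [ 5.5  0.7 -9.1] [ 0.17 -1.11  0.02] ang -120.28916964005406
27 [[0.4897 0.152  0.1074]
 [0.4978 0.1597 0.1105]
 [0.5022 0.178  0.1331]]
```

View pics/s3.png

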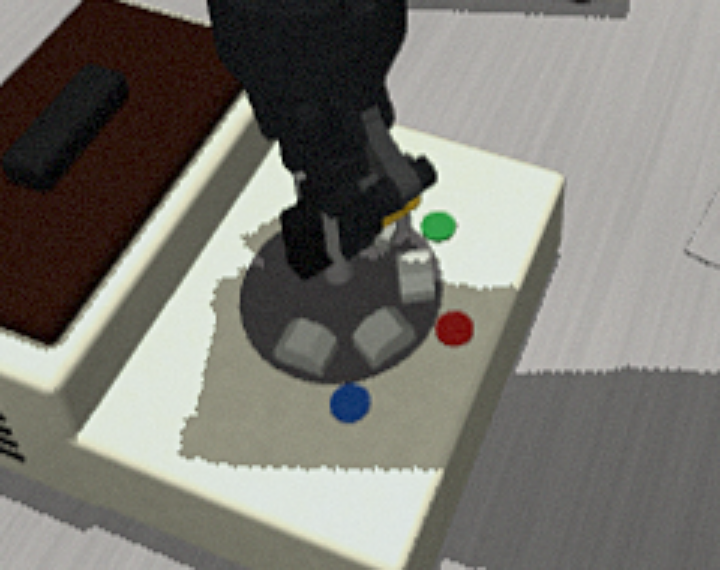

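The yellow arm now sits beside the green mark (438,226 in the crop), and the tool angle confirms 60°. Lower into the notch.

>>> {"name": "apply_moves", "arguments": {
  "targets": [
    [[0.04,0,-0.1,0,-1],[0,0,-0.1,0,-1],[0,0,-0.1,0,-1],[0,0,-0.1,0,-1],[0,0,0,0,-1],[0,0,0,0,-1]]
  ]
}}

```text
clock: 5.0
eef_pos: [0.5208, 0.1843, 0.115]
tool_rot: [-0.498, 0.867, -0.0, -0.001]
ft_force: [-0.8, -2.2, -3.6]
grip_width: 0.0147
grasp_force: 59.6
```

TCP back at z = 0.115, the seated grip height. Open and retreat upward.

>>> {"name": "apply_moves", "arguments": {
  "targets": [
    [[0,0,0,0,0.2],[0,0,0,0,0.2],[0,0,0,0,0.2],[0,0,0,0,0.2],[0,0,0,0,0.2],[0,0,0.3,0,0.2],[0,0,0.7,0,0.2],[0,0,0.9,0,0.2]]
  ]
}}

```text
clock: 5.67
eef_pos: [0.5196, 0.1843, 0.1893]
tool_rot: [-0.498, 0.867, 0.001, -0.003]
ft_force: [1.4, -0.2, -0.3]
grip_width: 0.0513
grasp_force: 0.0
```

>>> {"name": "apply_moves", "arguments": {
  "targets": [
    [[0,0,0.9,0,0.2],[-0.6,0,0.7,0,0.2],[-0.9,0,0.2,0,0.2],[-0.9,0,0,0,0.2],[-0.9,0,0,0,0.2],[-0.6,0,0,0,0.2],[0,0,0,0,0.2],[0,0,0,0,0.2]]
  ]
}}

```text
clock: 6.33
eef_pos: [0.365, 0.1851, 0.2639]
tool_rot: [-0.499, 0.867, -0.0, 0.001]
ft_force: [-0.1, 0.4, 0.9]
grip_width: 0.0512
grasp_force: 0.0
```

Run:
```python
from h import *
C=np.array([.5207,.185]);a=[]
for n,y0,y1 in(("side",270,400),("top",170,270)):
    p,d,K,Rm,e=cam(n);W=world(d,K,Rm,e);h=cv2.cvtColor(p,cv2.COLOR_BGR2HSV).astype(int)
    H=h[...,0];m=(h[...,1]>120)&(h[...,2]>60)&(H>20)&(H<36)&(np.hypot(*(W[...,:2]-C).transpose(2,0,1))<.06)
    m&=W[...,2]<.11
    w=W[m];q=np.median(w,0)-np.r_[C,0];print(n,m.sum(),q.round(4),np.degrees(np.arctan2(q[1],q[0])))
    k=(h[...,2]<60)&(W[...,2]>.10)&(W[...,2]<.2)&(np.hypot(*(W[...,:2]-C).transpose(2,0,1))<.035)
    w=W[k];z=np.percentile(w[:,2],[50,90,98]);t=w[w[:,2]>z[1]-.005];print(z.round(4),cv2.minAreaRect((t[:,:2]*1000).astype(np.float32)))
    a.append(cv2.resize(p[230:420,120:360] if n=="side" else p[150:270,80:232],(400,317)))
cv2.imwrite("pics/f.png",np.hstack(a));print(get_obs()["clock"],get_obs()["eef_pos"])
```

```text
side 113 [-0.0197 -0.0283  0.0968] -124.83542650803382
[0.1208 0.1275 0.1283] ((519.9990844726562, 186.8166961669922), (43.67692565917969, 16.519399642944336), 59.76605987548828)
top 101 [-0.0167 -0.0299  0.0956] -119.23804963648368
[0.125  0.1268 0.1274] ((520.96875, 184.07952880859375), (45.493377685546875, 15.819565773010254), 59.7961540222168)
6.4333 [0.36656311 0.18524133 0.26357656]
```

View pics/f.png

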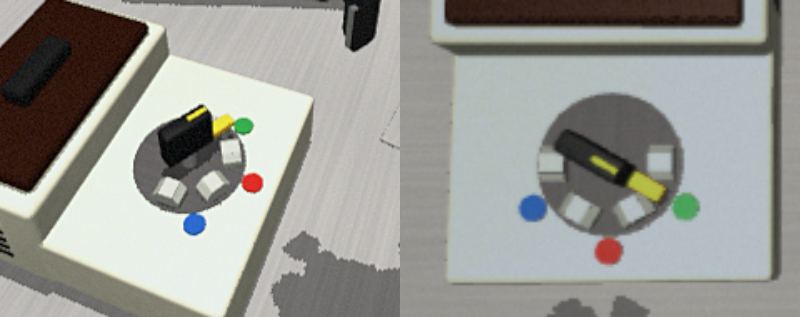

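The picture shows the pointer, with its tip at (655,188), at the green mark (685,207). The bar is at 59.8° and its top height equals the seated value (0.1274 against 0.1274 at the start). The robot is clear, so I hand in.

```bash
python3 -c "
from workcell import order; print(order.job_done())"
```

```text
the job is handed in; nothing more can be done
None
```

The dark melter's knob was lifted, turned 60° to green, seated fully in the green notch and released; the caramel melter was not touched, and the job is handed in at about 6.4 s.

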